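# Wedge the rocking tool chest steady

### The arm

A 7-joint arm with a two-finger parallel gripper is mounted at the origin on a cart in front of the work surface, level with it; the furniture and walls round the work are solid. World frame = base frame: x ahead of the robot, y to its left, z up, the work surface at z = 0. Lengths are in m, angles in rad, forces in N, time in s.
With the tool pointing down it reaches from about 0.4 to 0.875 m from the base axis. Payload 4.4 kg.
Tool frame: the origin (TCP) lies midway between the tips of the shut fingers; the grasp point (between the pads) lies 19 mm behind it (arm.pinch_z is the distance from the TCP to the grasp point, in m); z points along the fingers, y is the line along which they close (so a half turn about z gives the same grasp; the last joint's range is limited). The gripper opens to 85 mm and grips with 20 to 120 N. Pads are 22 mm wide; open, the fingers measure 114 mm over their backs; the gripper's body (76 mm by 85 mm) begins 54 mm behind the grasp point. The pads swing forward as they close: fully open they stand 13 mm farther back than shut.
Start: joints at [-0.066, 0.628, 0.038, 1.517, -0.027, 0.996, -0.02], TCP at [0.65, 0, 0.231] pointing down, gripper open.
Joint ranges: [-3.06, 3.06], [-0.37, 2.12], [-1.25, 1.32], [0.18, 2.47], [-1.1, 4.24], [0.23, 1.98], [-2.94, 2.94]. Speed limits (rad/s): [2.57, 2.57, 3.14, 3.14, 3.14, 3.14, 3.14].

### API

Orientations are given as a 3x3 rotation matrix whose columns are the frame's x, y, z axes.
In Python, from plant import arm gives the robot as it stands.
- The arm moves only by the tool play_rows, never from a script. Its argument "commands" is a list of rows, each a list of 2 entries, a list of its own where there are three numbers: the shift along the tool's x, y, z in cm, then the turn, a rotation vector about the tool's x, y, z in degrees. In form: [[[dx, dy, dz], [ax, ay, az]], ...]. A call has 1 to 20 rows; each row shifts and turns the commanded pose from where the row before left it, along the tool's axes as they then stand; what a row does not reach is not made up. A row lasts 1/10 s, in which the tool goes at most 50 mm and 8.59 degrees, less where a joint would pass 70% of its speed; a pose out of reach is approached as far as the arm can. A call with a gripper value outside its range is refused whole. "fingers" is the closure, from -1 (fully open) to 1 (shut), so that 0 is half open, set as the call begins (left out, the last holds). The fingers move at their own pace and stop on an object; the grip force is fixed at half the most. Time passes only in rows, so rows that do not move let the fingers close. It gives the time, the measured TCP pose, the force, the opening and the grip force at its end, in the units of the state.
- arm.sense(): the state, without advancing time (a new reading comes with each control period).
- arm.read_camera(name): name is "scene" or "side" or "wrist"; returns (picture, depth): 420x560x3 uint8, red, green, blue; 420x560 float32, m along the optical axis (not along the pixel's ray), 0 where there is no reading.
- arm.calibration(name): a dict with "fovy" (degrees; the focal length in pixels is half the picture's height over the tangent of half this angle, whatever the lens; pixels are square), "cx", "cy" (the principal point, pixels), "D" ([k1, k2, p1, p2, k3] as OpenCV has them; the pictures are not rectified), "extrinsics" (4x4, takes a point from world to camera coordinates); the wrist camera has in their place "mount" (4x4, takes a point from camera to tool coordinates, whose origin is the TCP and whose axes are the flange's). Camera axes: x right, y up, looking along -z (the intrinsics and any distortion apply to the point x, -y, -z); pixel columns grow to the right and rows downward; lengths in m; the calibration is good to about 2 mm. A picture is of the moment at which its call begins: read the wrist's pose just before it. calibration takes no time and is no camera call.
- arm.hand_in(): hands the job in; it is judged then, once.
The state is a dict: "time": time; "joint_positions": joint angles; "joint_vel": joint speeds; "effort": joint torques, N m; "tcp_pos": TCP position; "eef_rot": TCP orientation; "contact_force": force on the tool from outside, world axes, zero at the start; "moment": the same for the moment, N m; "gripper_width": finger opening in m; "gripper_force": force on a finger pad.
Only numpy, scipy, OpenCV 4.12 (cv2) and the standard library are available. Lean on these libraries where they do the work, as an engineer would, in place of code of your own. Each camera call takes 0.05 s, during which the arm holds its last target. There are 200 camera calls.

### The job

The small wooden tool chest rocks because its front left foot (seen from the robot) is too short. Without grasping or lifting anything, push the wooden wedge tip-first under that foot with the fingertips, just far enough that the chest stands level and stops rocking, without shoving the chest itself out of its place. Then press down on the lid right above that foot with a fingertip to prove that it no longer gives, and finish while still holding it pressed; leave the things around it where they are.

Things in the scene. Friction and masses are not known exactly. Their poses are not given: they have to be found in the camera images.
- chest: Closed wooden tool chest, brass fittings, 130 (x) x 200 (y) x 90 mm high, about 2 kg, loose. Origin: centre of its underside, at bench level; x points from its front (clasp side, to the robot) to its back, y to its left. Four brass feet, 22 mm across, rounded below, stand at x = +-50, y = +-82 mm; the wood begins 20 mm up. It rests level on three of them. Level: tilted under about 0.6 degrees.
- short_foot (a point): Point at bench level (level with the other soles) under the axis of the short front left foot, at x = -50, y = +82 mm of the chest. The foot's sole hangs 4 to 10 mm above it, different each time and not told. Once the wedge bears on the foot, the push needed rises from under 0.5 N to several newtons; above about 12 N the whole chest starts to slide.
- chest_corner (a point): Point on the flat lid top right above the short foot, 90 mm above the bench, 15 mm in from the front and 18 mm from the left edge of the lid. Press here straight down with 5 to 15 N. 1 to 3 N here already tips the chest until the short foot meets the bench or the wedge; released, it tips back. 0.8 mm of sinking here is 0.6 degrees.
- wedge: Plain pale hardwood wedge, 100 mm long (x), 45 mm wide (y), flat below, its top sloping evenly from 18 mm thick at the heel to 2 mm at the tip, 50 g, lying on the bench in front of the short foot with its tip towards it. Origin: centre of its underside; x points from heel to tip. It must stay flat on the bench.
- wedge_tip (a point): Middle of the wedge's thin edge, 1 mm above the bench. With the wedge bearing, the tip lies about 12 mm (4 mm gap) to 50 mm (10 mm gap) past the centre of the foot.
- wedge_heel (a point): Middle of the wedge's upright thick end face (18 mm high, 45 mm wide), 9 mm above the bench: push here towards the foot.
- block: Bystander: pale maple block, 50 x 70 x 45 mm, left of the chest. Origin: centre of its underside.
- weight: Bystander: small brass weight with a knob, 40 mm across, 56 mm high, in front of the chest. Origin: centre of its underside.
- spring_clamp: Bystander: black spring clamp lying flat, 47 x 135 x 16 mm, right of the chest. Origin: centre of its underside.
- eraser: Bystander: white eraser, 20 x 45 x 12 mm, to the left of the wedge. Origin: centre of its underside.
Mind the look-alikes: they are no part of the job. There is more than one size of the wedge; the job needs the larger.

How it is judged:
On the way:
1. the wedge is under the front left foot (x of wedge_tip in the frame of chest between -0.044 and 0.04 m and y of wedge_tip in the frame of chest between 0.047 and 0.117 m), for 0.1 s.
At the end, for the whole second after the job is handed in: The wedge lies flat, its tip 6 to 90 mm past the short foot and within 35 mm sideways; the fingers, off the wedge, press the lid within 50 mm of the point above the foot with over 4 N; the chest stays level within 0.010 rad, the wedge bears over 2 N, all at rest (all of step 1 and angle between chest's own z axis and vertical below 0.01 rad and contact force between the fingers and chest above 4 N and horizontal distance between the grasp point and chest_corner below 0.05 m and contact force between wedge and chest above 2 N and contact force between the fingers and wedge below 0.1 N and angle between wedge's own z axis and vertical below 0.03 rad and linear speed of each of chest, wedge below 0.01 m/s); the arm keeps its last pose, push and grip.
It fails at once if the wedge is lifted or stood up (more than 10 mm or 0.25 rad) (height (world z) of wedge above 0.01 m or angle between wedge's own z axis and vertical above 0.25 rad).
It fails at once if the chest is lifted (10 mm) or tipped (0.2 rad) (height (world z) of chest above 0.01 m or angle between chest's own z axis and vertical above 0.2 rad).
It fails at once if the chest is shoved more than 15 mm (distance of chest from where it was at the start of the episode above 0.015 m).
It fails at once if a bystander is moved more than 20 mm (distance of any of block, weight, spring_clamp, eraser from where it was at the start of the episode above 0.02 m).
It also fails if it takes over 45 s, if anything falls off the work surface, if the arm or the gripper's body presses on something with over 40 N, if the wrist force passes 120 N, or if a joint passes its speed limit or range.

## Working session

There is one attempt and no reset: what is moved stays moved. The work goes in short steps, Python scripts to look and compute and a tool call to move; the robot and the scene stay as the last step left them, time stands still between calls to the robot, and variables do not carry over. Pictures are saved under pics/ and viewed, at most 10 in all, crops included, and the job is handed in when it is done.

Besides the shell and the picture viewer there is one more tool, called after ">>>" in YAML: its name, and indented under it one key for each argument. play_rows: Moves the arm, as the interface text tells. Its arguments: {"type":"object","properties":{"commands":{"type":"array","items":{"type":"array"}},"fingers":{"type":"number"}},"required":["commands"]}

```bash
mkdir -p pics; cat > h.py <<'E'
import numpy as np, cv2
from plant import arm
def cam(n):
    c=arm.calibration(n); f=210/np.tan(np.radians(c['fovy'])/2)
    K=np.array([[f,0,c['cx']],[0,f,c['cy']],[0,0,1]]); D=np.array(c['D'],float)
    if 'extrinsics' in c: T=np.linalg.inv(np.array(c['extrinsics']))
    else:
        s=arm.sense(); P=np.eye(4); P[:3,:3]=np.array(s['eef_rot']); P[:3,3]=s['tcp_pos']; T=P@np.array(c['mount'])
    return K,D,T
def ray(C,uv):
    K,D,T=C; p=cv2.undistortPoints(np.array(uv,float).reshape(-1,1,2),K,D).reshape(-1,2)
    d=np.c_[p[:,0],-p[:,1],-np.ones(len(p))]
    return T[:3,3], d@T[:3,:3].T   # d has unit optical depth
def onz(C,uv,z):
    o,d=ray(C,uv); return o+d*((z-o[2])/d[:,2])[:,None]
def dep(C,uv,depth):
    o,d=ray(C,uv); return o+d*np.array([depth[int(round(v)),int(round(u))] for u,v in uv])[:,None]
E
python3 - <<'E'
from h import *
for n in ['scene','side','wrist']:
    C=cam(n); im,d=arm.read_camera(n); np.savez(f'{n}0.npz',im=im,d=d,K=C[0],D=C[1],T=C[2])
    cv2.imwrite(f'pics/{n}0.png',im[:,:,::-1])
    print(n,C[2][:3,3].round(3))
E
```

```text
scene [0.191 0.573 0.672]
side [ 0.227 -0.832  0.902]
wrist [0.65  0.084 0.373]
```

View pics/scene0.png

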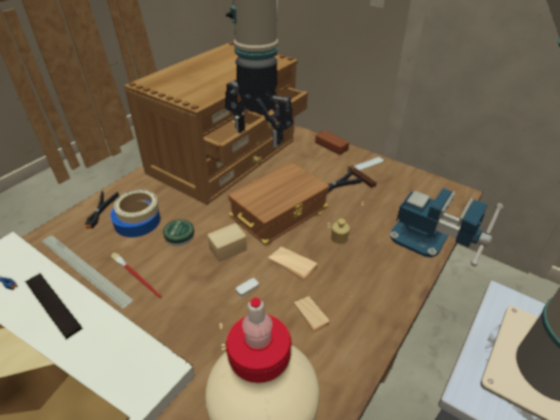

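View pics/wrist0.png

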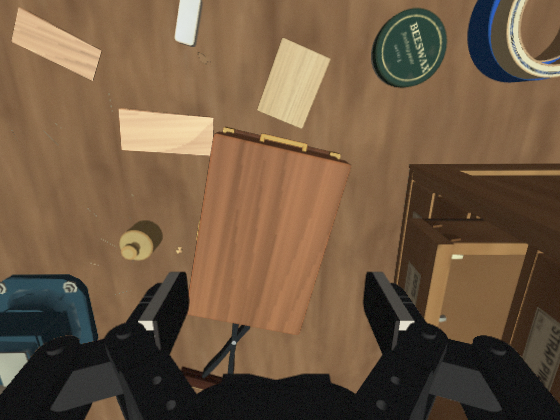

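Wrist view: two wedge candidates, A at about (120–213, 110–155) touching the chest corner region, and B at (13–101, 10–80), further off. I'll enlarge this and measure both.

```bash
python3 - <<'E'
from h import *
z=np.load('wrist0.npz'); C=(z['K'],z['D'],z['T'])
im=z['im'][0:200,0:360][:,:,::-1]
cv2.imwrite('pics/crop1.png',cv2.resize(im,None,fx=2.2,fy=2.2,interpolation=cv2.INTER_CUBIC))
for n,uv in {'A':[(120,109),(120,150),(212,155),(213,118)],'B':[(19,9),(13,40),(95,80),(101,50)],
 'lid':[(217,132),(349,163),(299,334),(190,315)],'weight':[(132,245)],'eraser':[(180,0),(197,45)],'block':[(282,38),(330,55),(302,128),(258,110)]}.items():
    print(n,dep(C,uv,z['d']).round(3).tolist()); print('  z0',onz(C,uv,0.09 if n=='lid' else .0).round(3)[:,:2].tolist())
E
```

```text
A [[0.48, 0.076, 0.019], [0.463, 0.029, -0.001], [0.591, 0.039, 0.091], [0.577, 0.067, 0.002]]
  z0 [[0.472, 0.076], [0.464, 0.029], [0.573, 0.024], [0.577, 0.067]]
B [[0.395, 0.169, 0.013], [0.382, 0.141, 0.013], [0.45, 0.106, 0.001], [0.463, 0.135, 0.002]]
  z0 [[0.386, 0.171], [0.372, 0.143], [0.449, 0.106], [0.462, 0.136]]
lid [[0.595, 0.058, 0.079], [0.738, 0.015, 0.0], [0.684, -0.24, 0.001], [0.526, -0.207, -0.0]]
  z0 [[0.597, 0.059], [0.717, 0.031], [0.676, -0.162], [0.556, -0.137]]
weight [[0.485, -0.071, 0.05]]
  z0 [[0.459, -0.096]]
eraser [[0.554, 0.179, 0.012], [0.565, 0.141, -0.0]]
  z0 [[0.551, 0.182], [0.565, 0.141]]
block [[0.655, 0.141, 0.045], [0.708, 0.132, 0.0], [0.68, 0.056, 0.001], [0.631, 0.077, 0.045]]
  z0 [[0.656, 0.148], [0.708, 0.132], [0.68, 0.056], [0.629, 0.076]]
```

View pics/crop1.png

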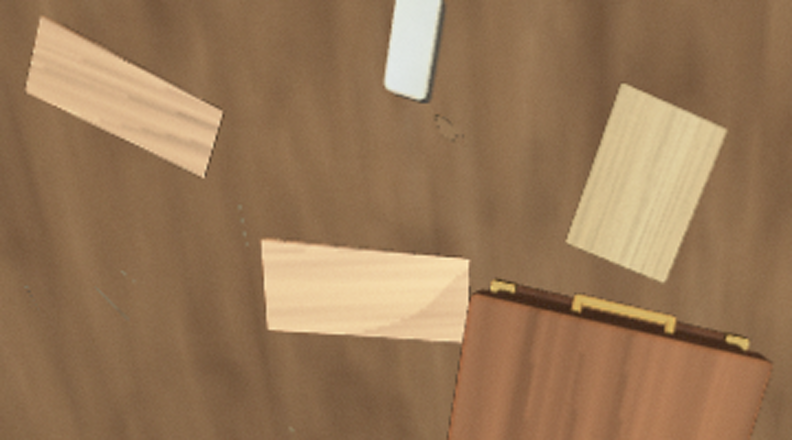

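A is the larger (about 100×45 mm, 18–19 mm heel, tip at the chest's corner foot). B is about 85×32 mm and 13 mm thick, a decoy. Next I'll fit the chest and wedge poses from depth.

```bash
python3 - <<'E'
from h import *
z=np.load('wrist0.npz'); C=(z['K'],z['D'],z['T']); d=z['d']
v,u=np.mgrid[0:420,0:560]; uv=np.c_[u.ravel(),v.ravel()]
o,r=ray(C,uv); P=(o+r*d.ravel()[:,None]); g=P.reshape(420,560,3)
m=(np.abs(g[...,2]-.09)<.006)&(d>0)&(g[...,0]>.5)&(g[...,0]<.75)&(g[...,1]>-.2)&(g[...,1]<.08)
m=cv2.morphologyEx(m.astype(np.uint8),cv2.MORPH_OPEN,np.ones((5,5)))>0
n,l,st,c=cv2.connectedComponentsWithStats(m.astype(np.uint8)); m=l==1+st[1:,4].argmax()
print('lid',cv2.minAreaRect((g[m][:,:2]*1000).astype(np.float32)),np.median(g[m][:,2]))
im=z['im']
b=np.zeros((420,560),np.uint8); cv2.fillPoly(b,[np.array([(122,112),(122,147),(209,152),(210,121)])],1)
q=g[b>0]; a=np.linalg.lstsq(np.c_[q[:,:2],np.ones(len(q))],q[:,2],rcond=None)[0]
print('slope',np.hypot(*a[:2]),'yaw',np.degrees(np.arctan2(-a[1],-a[0])),'z2 at y=.045 x=',(.002-a[2]-a[1]*.045)/a[0],'z18 at',(.018-a[2]-a[1]*.053)/a[0])
print('heel',onz(C,[(119.5,109),(121.5,150)],.018).round(4),'tip',onz(C,[(213,118),(211,155)],.002).round(4))
print(arm.sense()['eef_rot'],arm.calibration('wrist')['mount'])
E
```

```text
lid ((634.3738403320312, -52.65629577636719), (200.13597106933594, 130.440185546875), 77.20191955566406) 0.0899881205513561
slope 0.49531828183840915 yaw -101.3922739360401 z2 at y=.045 x= 0.449237298169407 z18 at 0.5730700305657227
heel [[0.4796 0.0762 0.018 ]
 [0.4744 0.0321 0.018 ]] tip [[0.5771 0.0668 0.002 ]
 [0.5719 0.0244 0.002 ]]
[[-4.92738207e-06  9.99999021e-01 -1.39953728e-03]
 [ 1.00000000e+00  4.94675126e-06  1.38362496e-05]
 [ 1.38431592e-05 -1.39953721e-03 -9.99999021e-01]] [[ 1.93448381e-03  9.44505903e-01  3.28488748e-01  8.41597568e-02]
 [ 9.99998123e-01 -1.79075039e-03 -7.40073660e-04  1.62935466e-04]
 [-1.10762588e-04  3.28489563e-01 -9.44507594e-01 -1.42782308e-01]
 [ 0.00000000e+00  0.00000000e+00  0.00000000e+00  1.00000000e+00]]
```

>>> play_rows:
  commands:
    - [[1.16, -4.26, 0], [0, 0, 0]]
    - [[1.16, -4.26, 0], [0, 0, 0]]
    - [[1.16, -4.26, 0], [0, 0, 0]]
    - [[1.16, -4.26, 0], [0, 0, 0]]
    - [[1.16, -4.26, 0], [0, 0, 0]]
    - [[0, 0, 0], [0, 0, -8.4]]
    - [[0, 0, 0], [0, 0, -8.4]]
    - [[0, 0, 0], [0, 0, -8.4]]
    - [[0, 0, 0], [0, 0, -8.4]]
    - [[0, 0, 0], [0, 0, -8.4]]
    - [[0, 0, 0], [0, 0, -8.4]]
    - [[0, 0, 0], [0, 0, -8.4]]
    - [[0, 0, 0], [0, 0, -8.4]]
    - [[0, 0, 0], [0, 0, -8.4]]
    - [[0, 0, 0], [0, 0, -8.4]]
    - [[0, 0, 0], [0, -6, 0]]
    - [[0, 0, 0], [0, -6, 0]]
    - [[0, 0, 0], [0, 0, 0]]
  fingers: 1

```text
time: 1.95
tcp_pos: [0.4331, 0.0575, 0.2306]
eef_rot: [[-0.974, 0.103, 0.204], [0.1, 0.995, -0.023], [-0.205, -0.002, -0.979]]
contact_force: [-0.9, -0.4, 0.4]
gripper_width: -0.0001
gripper_force: 0.0
```

>>> play_rows:
  commands:
    - [[0.51, 0, 2.45], [0, 0, 0]]
    - [[0.51, 0, 2.45], [0, 0, 0]]
    - [[0.51, 0, 2.45], [0, 0, 0]]
    - [[0.51, 0, 2.45], [0, 0, 0]]
    - [[0.51, 0, 2.45], [0, 0, 0]]
    - [[0.51, 0, 2.45], [0, 0, 0]]
    - [[0.51, 0, 2.45], [0, 0, 0]]
    - [[0.51, 0, 2.45], [0, 0, 0]]
    - [[0, 0, 0], [0, 0, 0]]
    - [[0, 0, 0], [0, 0, 0]]

```text
time: 2.95
tcp_pos: [0.437, 0.0491, 0.081]
eef_rot: [[-0.974, 0.109, 0.2], [0.101, 0.994, -0.046], [-0.204, -0.025, -0.979]]
contact_force: [-0.0, 0.7, 0.1]
gripper_width: 0.0002
gripper_force: 0.0
```

```bash
python3 - <<'E'
from h import *
a,d=arm.read_camera('scene')
C=cam('scene'); np.savez('scene1.npz',im=a,d=d)
b,_=arm.read_camera('wrist')
s=arm.sense(); print(s['tcp_pos'],s['contact_force'])
K,D,T=C; 
big=cv2.resize(a[150:340,200:420][:,:,::-1],None,fx=2.6,fy=2.6,interpolation=cv2.INTER_CUBIC)
cv2.imwrite('pics/s1.png',big); cv2.imwrite('pics/w1.png',b[:,:,::-1])
E
```

```text
[0.43705991 0.04931227 0.08174411] [0.15960523 0.38106467 0.45525787]
```

View pics/s1.png

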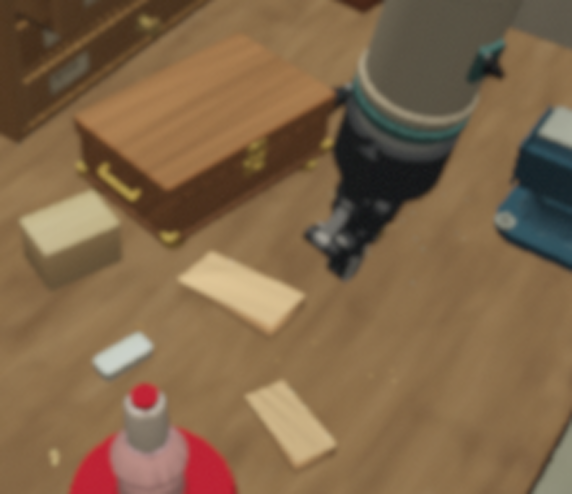

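The gripper hangs short of the commanded height above the space behind the wedge heel (scene crop heel at about (290,315)). That looks like a joint limit, so I'll check.

```bash
python3 - <<'E'
from h import *
s=arm.sense(); print(np.round(s['joint_positions'],3),np.round(s['tcp_pos'],4))
E
```

```text
[-0.054  0.598 -0.281  2.388  1.62   0.256 -0.407] [0.4371 0.0493 0.0817]
```

>>> play_rows:
  commands:
    - [[0, 0, 0], [0, 6, 0]]
    - [[0, 0, 0], [0, 6, 0]]
    - [[0, 0, 0], [0, 0, 0]]
    - [[0, 0, 1.5], [0, 0, 0]]
    - [[0, 0, 1.5], [0, 0, 0]]
    - [[0, 0, 0], [0, 0, 0]]
    - [[0, 0, 0], [0, 0, 0]]

```text
time: 3.75
tcp_pos: [0.4445, 0.0388, 0.0515]
eef_rot: [[-0.983, 0.114, 0.141], [0.105, 0.992, -0.065], [-0.147, -0.049, -0.988]]
contact_force: [-0.1, 0.5, 0.1]
gripper_width: 0.0002
gripper_force: 0.0
```

```bash
python3 - <<'E'
from h import *
s=arm.sense(); print(np.round(s['joint_positions'],3),np.round(s['tcp_pos'],4))
E
```

```text
[-0.042  0.676 -0.263  2.331  1.47   0.261 -0.228] [0.4445 0.0388 0.0515]
```

```bash
cat >> h.py <<'E'
def go(p,yaw,tilt):
    """increments (tool cm, rotvec deg) from the present pose; yaw of push direction, tilt tip forward"""
    from scipy.spatial.transform import Rotation as Ro
    s=arm.sense(); R=np.array(s['eef_rot'])
    Rt=Ro.from_euler('z',yaw,degrees=True).as_matrix()@np.diag([-1.,1,-1])@Ro.from_euler('y',-tilt,degrees=True).as_matrix()
    print('pos',np.round(s['tcp_pos'],4),'F',np.round(s['contact_force'],2),'q',np.round(s['joint_positions'],2))
    print('shift cm',((np.array(p)-s['tcp_pos'])@R*100).round(2),'turn',np.degrees(Ro.from_matrix(R.T@Rt).as_rotvec()).round(1))
    print('world->tool\n',R.T.round(3))
E
python3 -c "
from h import *
go([.455,.057,.06],-6,0)"
```

```text
pos [0.4445 0.0388 0.0515] F [-0.08  0.52  0.13] q [-0.04  0.68 -0.26  2.33  1.47  0.26 -0.23]
shift cm [-0.96  1.89 -0.82] turn [-2.8  8.5 -0.3]
world->tool
 [[-0.983  0.105 -0.147]
 [ 0.114  0.992 -0.049]
 [ 0.141 -0.065 -0.988]]
```

>>> play_rows:
  commands:
    - [[-0.48, 0.95, -0.41], [0, 0, 0]]
    - [[-0.48, 0.95, -0.41], [0, 0, 0]]
    - [[0, 0, 0], [-1.4, 4.2, 0]]
    - [[0, 0, 0], [-1.4, 4.2, 0]]
    - [[0, 0, 0], [0, 0, 0]]

```text
time: 4.25
tcp_pos: [0.4586, 0.054, 0.0601]
eef_rot: [[-0.992, 0.119, 0.028], [0.119, 0.993, -0.013], [-0.029, -0.01, -1.0]]
contact_force: [-0.4, -0.8, -0.9]
gripper_width: 0.0001
gripper_force: 0.0
```

```bash
python3 -c "
from h import *
go([.455,.056,.012],-6,0)"
```

```text
pos [0.4586 0.054  0.0601] F [-0.38 -0.76 -0.92] q [ 0.16  0.71 -0.52  2.18  0.91  0.45  0.35]
shift cm [0.52 0.2  4.79] turn [-0.6  1.7 -0.8]
world->tool
 [[-0.992  0.119 -0.029]
 [ 0.119  0.993 -0.01 ]
 [ 0.028 -0.013 -1.   ]]
```

>>> play_rows:
  commands:
    - [[0.5, 0.1, 0], [0, 0, 0]]
    - [[0.4, 0.1, 1.2], [0, 1.7, 0]]
    - [[0, 0, 1.2], [0, 0, 0]]
    - [[0, 0, 1.2], [0, 0, 0]]
    - [[0, 0, 1.2], [0, 0, 0]]
    - [[0, 0, 0], [0, 0, 0]]

```text
time: 4.85
tcp_pos: [0.4456, 0.0588, 0.0104]
eef_rot: [[-0.994, 0.108, -0.006], [0.108, 0.994, -0.014], [0.004, -0.015, -1.0]]
contact_force: [-0.6, 0.7, 0.5]
gripper_width: -0.0003
gripper_force: 0.0
```

```bash
python3 - <<'E'
from h import *
go([.466,.055,.009],-6,0)
E
```

```text
pos [0.4456 0.0588 0.0104] F [-0.58  0.69  0.45] q [ 0.07  0.8  -0.41  2.2   1.02  0.36  0.25]
shift cm [-2.07 -0.15  0.13] turn [-0.8 -0.2 -0.2]
world->tool
 [[-0.994  0.108  0.004]
 [ 0.108  0.994 -0.015]
 [-0.006 -0.014 -1.   ]]
```

>>> play_rows:
  commands:
    - [[-0.5, -0.15, 0], [0, 0, 0]]
    - [[-0.5, 0, 0], [0, 0, 0]]
    - [[-0.5, 0, 0], [0, 0, 0]]
    - [[-0.4, 0, 0], [0, 0, 0]]
    - [[-0.4, 0, 0], [0, 0, 0]]
    - [[-0.4, 0, 0], [0, 0, 0]]
    - [[-0.4, 0, 0], [0, 0, 0]]
    - [[-0.4, 0, 0], [0, 0, 0]]
    - [[-0.4, 0, 0], [0, 0, 0]]
    - [[-0.4, 0, 0], [0, 0, 0]]
    - [[0, 0, 0], [0, 0, 0]]

```text
time: 5.95
tcp_pos: [0.4911, 0.0517, 0.0108]
eef_rot: [[-0.994, 0.113, -0.003], [0.113, 0.994, -0.012], [0.002, -0.012, -1.0]]
contact_force: [0.3, -0.4, 0.1]
gripper_width: -0.0
gripper_force: 0.0
```

```bash
python3 - <<'E'
from h import *
go([.488,.0525,.009],-6,12)
b,_=arm.read_camera('wrist')
a,_=arm.read_camera('scene')
x=cv2.resize(a[150:340,200:420],(440,380),interpolation=cv2.INTER_CUBIC); y=cv2.resize(b,(360,270))
o=np.zeros((380,800,3),np.uint8); o[:,:440]=x; o[:270,440:]=y
cv2.imwrite('pics/s2.png',o[:,:,::-1])
E
```

```text
pos [0.4911 0.0517 0.0108] F [ 0.32 -0.41  0.11] q [ 0.16  0.84 -0.49  2.08  0.94  0.46  0.38]
shift cm [0.32 0.05 0.18] turn [ -0.7 -12.1  -0.4]
world->tool
 [[-0.994  0.113  0.002]
 [ 0.113  0.994 -0.012]
 [-0.003 -0.012 -1.   ]]
```

View pics/s2.png

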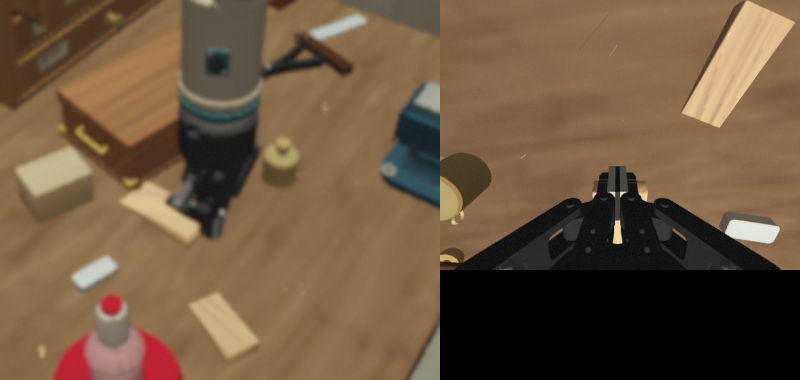

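>>> play_rows:
  commands:
    - [[0.1, 0, 0], [0, -4, 0]]
    - [[0, 0, 0], [0, -4, 0]]
    - [[0, 0, 0], [0, -4, 0]]
    - [[0, 0, 0], [0, 0, 0]]
    - [[0, 0, 0], [0, 0, 0]]

```text
time: 6.55
tcp_pos: [0.4921, 0.0474, 0.0103]
eef_rot: [[-0.983, 0.114, 0.142], [0.109, 0.993, -0.042], [-0.145, -0.025, -0.989]]
contact_force: [-0.2, -0.2, 0.9]
gripper_width: -0.0002
gripper_force: 0.0
```

```bash
python3 - <<'E'
from h import *
go([.495,.0517,.010],-6,12)
E
```

```text
pos [0.4921 0.0474 0.0103] F [-0.23 -0.22  0.86] q [-0.    0.79 -0.29  2.22  1.5   0.28 -0.22]
shift cm [-0.23  0.46  0.05] turn [-1.5 -3.6 -0.3]
world->tool
 [[-0.983  0.109 -0.145]
 [ 0.114  0.993 -0.025]
 [ 0.142 -0.042 -0.989]]
```

>>> play_rows:
  commands:
    - [[0.4, 0, -0.06], [0, 0, 0]]
    - [[0, 0.4, 0], [0, 0, 0]]
    - [[-0.3, 0, 0.04], [0, 0, 0]]
    - [[-0.3, 0, 0.04], [0, 0, 0]]
    - [[-0.2, 0, 0.03], [0, 0, 0]]
    - [[-0.2, 0, 0.03], [0, 0, 0]]
    - [[0, 0, 0], [0, 0, 0]]

```text
time: 7.25
tcp_pos: [0.4991, 0.0503, 0.0102]
eef_rot: [[-0.983, 0.116, 0.143], [0.111, 0.993, -0.042], [-0.146, -0.025, -0.989]]
contact_force: [-0.2, -0.7, -0.3]
gripper_width: 0.0002
gripper_force: 0.0
```

```bash
python3 - <<'E'
from h import *
go([.502,.0510,.010],-6,8)
E
```

```text
pos [0.4991 0.0503 0.0102] F [-0.2  -0.68 -0.28] q [-0.    0.79 -0.3   2.2   1.45  0.28 -0.17]
shift cm [-0.28  0.11  0.06] turn [-1.5  0.4 -0.4]
world->tool
 [[-0.983  0.111 -0.146]
 [ 0.116  0.993 -0.025]
 [ 0.143 -0.042 -0.989]]
```

>>> play_rows:
  commands:
    - [[-0.2, 0.05, 0.03], [0, 0, 0]]
    - [[-0.2, 0, 0.03], [0, 0, 0]]
    - [[-0.2, 0, 0.03], [0, 0, 0]]
    - [[0, 0, 0], [0, 0, 0]]

```text
time: 7.65
tcp_pos: [0.5052, 0.0502, 0.0102]
eef_rot: [[-0.983, 0.115, 0.143], [0.11, 0.993, -0.042], [-0.147, -0.025, -0.989]]
contact_force: [0.1, -0.0, 0.4]
gripper_width: -0.0
gripper_force: 0.0
```

>>> play_rows:
  commands:
    - [[-0.15, 0, 0.02], [0, 0, 0]]
    - [[-0.15, 0, 0.02], [0, 0, 0]]
    - [[0, 0, 0], [0, 0, 0]]

```text
time: 7.95
tcp_pos: [0.5077, 0.0499, 0.0102]
eef_rot: [[-0.983, 0.115, 0.142], [0.11, 0.993, -0.042], [-0.146, -0.025, -0.989]]
contact_force: [-0.8, -0.7, -0.2]
gripper_width: 0.0002
gripper_force: 0.1
```

>>> play_rows:
  commands:
    - [[-0.15, 0, 0.02], [0, 0, 0]]
    - [[-0.15, 0, 0.02], [0, 0, 0]]
    - [[0, 0, 0], [0, 0, 0]]

```text
time: 8.25
tcp_pos: [0.5092, 0.0498, 0.0101]
eef_rot: [[-0.983, 0.115, 0.14], [0.11, 0.993, -0.041], [-0.144, -0.025, -0.989]]
contact_force: [-4.5, 1.3, 3.8]
gripper_width: 0.0001
gripper_force: 2.6
```

>>> play_rows:
  commands:
    - [[-0.1, 0, 0.015], [0, 0, 0]]
    - [[0, 0, 0], [0, 0, 0]]
    - [[0, 0, 0], [0, 0, 0]]

```text
time: 8.55
tcp_pos: [0.5094, 0.0498, 0.01]
eef_rot: [[-0.984, 0.114, 0.139], [0.109, 0.993, -0.041], [-0.143, -0.025, -0.989]]
contact_force: [-6.8, 0.5, 4.4]
gripper_width: 0.0002
gripper_force: 3.4
```

```bash
python3 - <<'E'
from h import *
F=[]
for i in range(6):
    a,d=arm.read_camera('scene'); F.append(arm.sense()['contact_force'])
print(np.mean(F,0),np.std(F,0)); go([.51,.05,.01],-6,8)
z=np.load('scene1.npz'); C=cam('scene')
v,u=np.mgrid[0:420,0:560]; uv=np.c_[u.ravel(),v.ravel()]; o,r=ray(C,uv)
for dd in (z['d'],d):
    g=(o+r*dd.ravel()[:,None]); m=(dd.ravel()>0)&(np.abs(g[:,2]-.09)<.008)&(g[:,0]>.5)&(g[:,0]<.75)&(g[:,1]>-.06)&(g[:,1]<.08)
    q=g[m]; print('lid',m.sum(),'y-max edge',np.percentile(q[:,1],99.5),'tilt',np.linalg.lstsq(np.c_[q[:,:2],np.ones(len(q))],q[:,2],rcond=None)[0])
cv2.imwrite('pics/s3.png',cv2.resize(a[190:300,230:350][:,:,::-1],None,fx=5,fy=5,interpolation=cv2.INTER_CUBIC))
E
```

```text
[-6.6255842   1.06658309  4.35084416] [0.4995439  0.38718571 0.49808996]
pos [0.5094 0.0497 0.01  ] F [-6.32  0.99  3.78] q [ 0.02  0.8  -0.32  2.17  1.37  0.3  -0.07]
shift cm [-0.06  0.03  0.01] turn [-1.5  0.2 -0.3]
world->tool
 [[-0.984  0.109 -0.143]
 [ 0.114  0.993 -0.025]
 [ 0.139 -0.041 -0.989]]
lid 1918 y-max edge 0.056664842688430514 tilt [ 0.00738388 -0.00994384  0.08500758]
lid 1765 y-max edge 0.0564550667732748 tilt [ 0.00296078 -0.01407688  0.08787303]
```

View pics/s3.png

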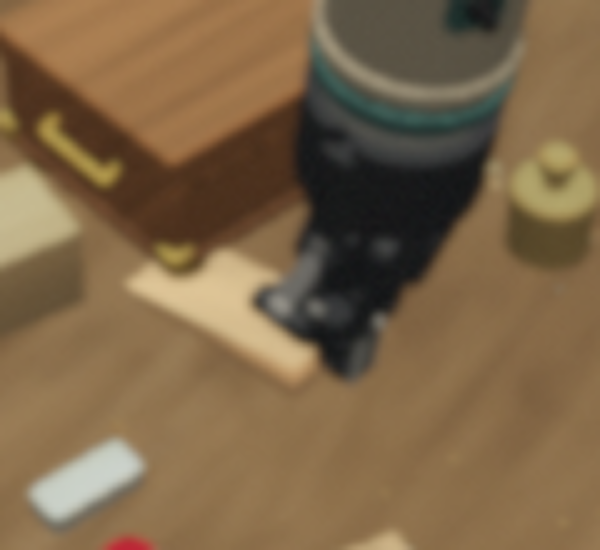

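The wedge (tip-left corner about (128,285), heel-left about (300,385)) lies with the brass foot (177,255) at its far end. I'll check how far past the foot the tip is.

```bash
python3 - <<'E'
from h import *
C=cam('scene'); f=lambda x,y:(x/5+230-.4,y/5+190-.4)
print('tipL',onz(C,[f(126,286)],.001),'tipR?',onz(C,[f(165,268)],.002),'heelL bottom',onz(C,[f(300,390)],0),'heelL top',onz(C,[f(298,378)],.018))
print('foot',onz(C,[f(177,268)],.005), 'lidcorner',onz(C,[f(172,163)],.09))
K,D,T=C; W=np.linalg.inv(T)
for P in [(.604,.038,.004),(.604,.038,.02),(.593,.038,.004)]:
    q=W[:3,:3]@P+W[:3,3]; q=q*[1,-1,-1]; p=cv2.projectPoints(q.reshape(1,3),np.zeros(3),np.zeros(3),K,D)[0].ravel(); print(P,((p-[229.6,189.6])*5).round())
E
```

```text
tipL [[0.6197062  0.06057515 0.001     ]] tipR? [[0.61180074 0.041845   0.002     ]] heelL bottom [[0.52082942 0.06554777 0.        ]] heelL top [[0.51650522 0.07405675 0.018     ]]
foot [[0.60550942 0.04103173 0.005     ]] lidcorner [[0.59192217 0.06028581 0.09      ]]
(0.604, 0.038, 0.004) [184. 267.]
(0.604, 0.038, 0.02) [183. 242.]
(0.593, 0.038, 0.004) [203. 277.]
```

Tip is about 13–16 mm past the foot centre, which fits a gap of about 4.4 mm, and 6.6 N of push shows it bearing. Retreat and rise.

>>> play_rows:
  commands:
    - [[0.5, 0, -0.07], [0, 0, 0]]
    - [[1, 0, -0.14], [0, 0, 0]]
    - [[1, 0, -0.14], [0, 0, 0]]
    - [[0, 0, 0], [0, 0, 0]]
    - [[-0.31, -0.05, -2.2], [0, 0, 0]]
    - [[-0.31, -0.05, -2.2], [0, 0, 0]]
    - [[-0.31, -0.05, -2.2], [0, 0, 0]]
    - [[-0.31, -0.05, -2.2], [0, 0, 0]]
    - [[-0.31, -0.05, -2.2], [0, 0, 0]]
    - [[0, 0, 0], [0, 4, 0]]
    - [[0, 0, 0], [0, 4, 0]]
    - [[0, 0, 0], [0, 0, 0]]

```text
time: 10.05
tcp_pos: [0.4889, 0.0524, 0.1215]
eef_rot: [[-0.993, 0.119, 0.006], [0.119, 0.993, -0.023], [-0.009, -0.022, -1.0]]
contact_force: [-0.1, -0.3, 0.0]
gripper_width: -0.0003
gripper_force: 0.0
```

```bash
python3 - <<'E'
from h import *
go([.604,.038,.120],-6,0)
E
```

```text
pos [0.4889 0.0524 0.1215] F [-0.11 -0.29  0.03] q [ 0.29  0.67 -0.7   2.05  0.72  0.69  0.55]
shift cm [-11.6   -0.06   0.25] turn [-1.3  0.5 -0.8]
world->tool
 [[-0.993  0.119 -0.009]
 [ 0.119  0.993 -0.022]
 [ 0.006 -0.023 -1.   ]]
```

>>> play_rows:
  commands:
    - [[-3, 0, 0], [0, 0, 0]]
    - [[-3, 0, 0], [0, 0, 0]]
    - [[-3, 0, 0], [-1.3, 0, 0]]
    - [[-2.6, 0, 0], [0, 0, 0]]
    - [[0, 0, 1], [0, 0, 0]]
    - [[0, 0, 1], [0, 0, 0]]
    - [[0, 0, 0.5], [0, 0, 0]]
    - [[0, 0, 0], [0, 0, 0]]
    - [[0, 0, 0], [0, 0, 0]]

```text
time: 10.95
tcp_pos: [0.6007, 0.0397, 0.097]
eef_rot: [[-0.993, 0.114, 0.006], [0.114, 0.993, -0.004], [-0.007, -0.003, -1.0]]
contact_force: [-0.6, 0.5, 0.6]
gripper_width: 0.0001
gripper_force: 0.0
```

>>> play_rows:
  commands:
    - [[0, 0, 0.2], [0, 0, 0]]
    - [[0, 0, 0.2], [0, 0, 0]]
    - [[0, 0, 0], [0, 0, 0]]

```text
time: 11.25
tcp_pos: [0.6013, 0.0392, 0.093]
eef_rot: [[-0.993, 0.115, 0.007], [0.115, 0.993, -0.004], [-0.007, -0.003, -1.0]]
contact_force: [-0.6, 0.3, 0.8]
gripper_width: 0.0
gripper_force: 0.0
```

>>> play_rows:
  commands:
    - [[0, 0, 0.1], [0, 0, 0]]
    - [[0, 0, 0.1], [0, 0, 0]]
    - [[0, 0, 0], [0, 0, 0]]

```text
time: 11.55
tcp_pos: [0.6013, 0.0392, 0.0909]
eef_rot: [[-0.993, 0.115, 0.007], [0.115, 0.993, -0.003], [-0.007, -0.003, -1.0]]
contact_force: [-0.3, -0.2, -1.0]
gripper_width: -0.0001
gripper_force: 0.0
```

>>> play_rows:
  commands:
    - [[0, 0, 0.1], [0, 0, 0]]
    - [[0, 0, 0.1], [0, 0, 0]]
    - [[0, 0, 0], [0, 0, 0]]

```text
time: 11.85
tcp_pos: [0.6015, 0.0394, 0.09]
eef_rot: [[-0.993, 0.115, 0.007], [0.115, 0.993, -0.004], [-0.008, -0.003, -1.0]]
contact_force: [-2.9, -0.2, 7.2]
gripper_width: -0.0001
gripper_force: 3.7
```

>>> play_rows:
  commands:
    - [[0, 0, 0.1], [0, 0, 0]]
    - [[0, 0, 0], [0, 0, 0]]
    - [[0, 0, 0], [0, 0, 0]]

```text
time: 12.15
tcp_pos: [0.6015, 0.0395, 0.0899]
eef_rot: [[-0.993, 0.115, 0.008], [0.115, 0.993, -0.004], [-0.008, -0.003, -1.0]]
contact_force: [-3.9, -1.1, 14.3]
gripper_width: -0.0002
gripper_force: 6.8
```

The corner is firm: 7 to 14 N makes it sink only 0.1 mm. I'll ease off slightly and take a last look.

>>> play_rows:
  commands:
    - [[0, 0, -0.04], [0, 0, 0]]
    - [[0, 0, 0], [0, 0, 0]]
    - [[0, 0, 0], [0, 0, 0]]

```text
time: 12.45
tcp_pos: [0.6015, 0.0395, 0.0899]
eef_rot: [[-0.993, 0.115, 0.008], [0.115, 0.993, -0.004], [-0.008, -0.003, -1.0]]
contact_force: [-2.5, -0.6, 10.5]
gripper_width: -0.0004
gripper_force: 5.6
```

```bash
python3 - <<'E'
from h import *
a,d=arm.read_camera('scene')
cv2.imwrite('pics/s4.png',cv2.resize(a[190:300,230:350][:,:,::-1],None,fx=5,fy=5,interpolation=cv2.INTER_CUBIC))
go([.604,.038,.09],-6,0)
E
```

```text
pos [0.6015 0.0394 0.0899] F [-3.61 -1.45 10.79] q [ 0.3   0.84 -0.69  1.77  0.72  0.81  0.7 ]
shift cm [-0.26 -0.11 -0.  ] turn [-0.2  0.5 -0.6]
world->tool
 [[-0.993  0.115 -0.008]
 [ 0.115  0.993 -0.003]
 [ 0.008 -0.004 -1.   ]]
```

View pics/s4.png

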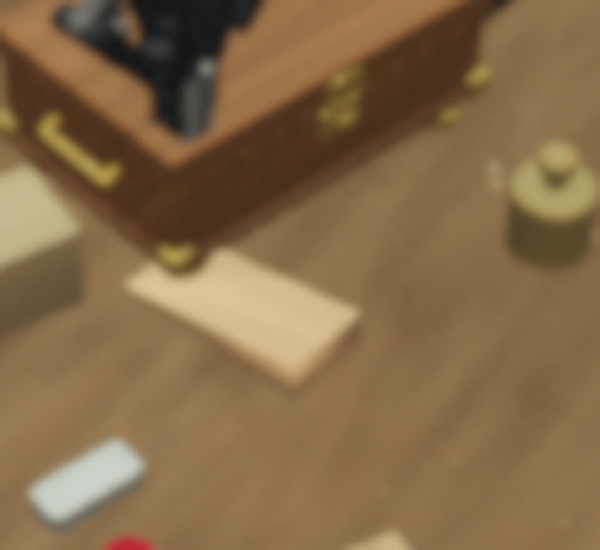

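The wedge lies flat under the foot (177,258), with its tip corner unchanged at (128,285). The fingertip is on the lid above it at (190,130), and the weight, eraser and block have not moved. Handing in.

```bash
python3 -c "
from plant import arm
print(arm.hand_in())"
```

```text
the job is handed in; nothing more can be done
None
```

I pushed the larger wedge under the front left foot until it bore at about 6.6 N. I then handed the job in with the fingertip pressing the lid above that foot at about 10.5 N; the corner sank only about 0.1 mm between 7 and 14 N, and no verdict came back.

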